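Engage and lock the power take-off lever

ROBOT

A 6-joint arm with a two-finger parallel gripper is mounted at the origin on the work surface. World frame = base frame: x ahead of the robot, y to its left, z up, the work surface at z = 0. Lengths are in mm, angles in rad, forces in N, time in s.
With the tool pointing down it reaches from about 300 to 850 mm from the base axis. Payload 4.2 kg.
Tool frame: the origin (TCP) lies at the very end of the fingers, on their centre line; the grasp point (between the pads) lies 19 mm behind it; z points along the fingers, x is the direction in which the jaws open and shut, and the axes are right-handed (so a half turn about z gives the same grasp; the last joint's range is limited). The gripper opens to 91 mm and grips with 3 to 60 N. Pads are 32 mm wide; open, the fingers measure 118 mm over their backs; the gripper's body (76 mm by 178 mm) begins 60 mm behind the grasp point.
Start: joints at [-1.159, 0.32, 1.565, -0, 1.257, -0.02], TCP at [240.646, -522.238, 213.976] pointing down, gripper open.
Joint ranges: [-3.11, 3.11], [-0.84, 2.01], [0.21, 2.61], [-1.34, 4.49], [0.05, 2.63], [-2.56, 2.56]. Speed limits (rad/s): [2.57, 2.57, 3.14, 3.14, 3.14, 3.14].

INTERFACE

Orientations are given as a unit quaternion [x, y, z, w].
In Python, from workcell import * gives the robot as it stands.
- The arm moves only by the tool carry_out, never from a script. Its arguments are lists of equal length, an entry for each row: "dp": the shift along the world's x, y, z in mm, a list of three; "rot": the turn, a rotation vector about the world's x, y, z in degrees, a list of three; "grip": the opening, from 0 (shut) to 1 (fully open). In form: {"dp": [[tx, ty, tz], ...], "rot": [[wx, wy, wz], ...], "grip": [grip, ...]}. A call has 1 to 10 rows; each row is the pose to reach, as a shift and turn from the pose measured when the call began; what a row does not reach only later rows make up. A row lasts 1/8 s, in which the tool goes at most 62.5 mm and 10.7 degrees, less where a joint would pass 70% of its speed; a pose out of reach is approached as far as the arm can. A call with a gripper value outside its range is refused whole. The fingers move at their own pace and stop on an object; "newtons" is the grip in N (left out, the last holds). Time passes only in rows, so rows that repeat a pose let the fingers close. It gives the time, the measured TCP pose, the force and the opening at its end, in the units of the state.
- get_state(): the state, without advancing time (a new reading comes with each control period).
- read_camera(name): name is "scene" or "top" or "wrist"; returns (picture, depth): 420x560x3 uint8, red, green, blue; 420x560 float32, mm along the optical axis (not along the pixel's ray), 0 where there is no reading.
- camera_info(name): a dict with "fov_y" (degrees; the focal length in pixels is half the picture's height over the tangent of half this angle, whatever the lens; pixels are square), "cx", "cy" (the principal point, pixels), "extrinsics" (4x4, takes a point from camera to world coordinates); the wrist camera has in their place "tool_from_camera" (4x4, takes a point from camera to tool coordinates, whose origin is the TCP and whose axes are the tool frame's). Camera axes: x right, y down, z forward; pixel columns grow to the right and rows downward; lengths in mm; the calibration is good to about 2 mm. A picture is of the moment at which its call begins: read the wrist's pose just before it. camera_info takes no time and is no camera call.
- finish_job(): hands the job in, once; it reports no verdict.
The state is a dict: "time_s": time; "joint_positions": joint angles; "qvel": joint speeds; "joint_efforts": joint torques, N m; "position": TCP position; "tool_rot": TCP orientation; "contact_force": force on the tool from outside, world axes, zero at the start; "ft_torque": the same for the moment, N m; "width": finger opening in mm.
Only numpy, scipy, OpenCV 4.12 (cv2) and the standard library are available. Lean on these libraries where they do the work, as an engineer would, in place of code of your own. Each camera call takes 0.05 s, during which the arm holds its last target.

TASK

Engage the power take-off on the bench gearbox: push its red-knobbed lever along the long leg of the L-shaped gate to the corner, then across into the short leg until it is fully home at the green mark, so that it cannot jump out. Only push the lever, with the fingertips or the outside of the fingers: do not take it between the fingers. Leave the other things on the bench where they are, and finish clear of the lever.

Things in the scene. Friction and masses are not known exactly. Their poses are not given: they have to be found in the camera images.
- gearbox: Blue cast gearbox, about 216 x 260 mm, 193 mm high, on two dark rails fixed to the bench. Origin: centre of its underside, at bench height; z up; its yaw varies. On top a bright metal gate plate, 120 x 120 x 5 mm, 190 mm up, with a 15 mm wide L slot: long leg along gearbox x, red mark at its -x (disengaged) end, corner at +x; short leg from the corner along +y to the green mark.
- knob (a point): Centre of the red lever knob, 34 mm across, 45 mm high, on a 10 mm steel rod that stands in the slot; z axis up along the lever. The lever turns about (0, 0, 105) mm of the gearbox frame, knob centre 182.5 mm from there. It takes 3 to 6 N at the knob to move and stays where it is left. Nothing fixed within 100 mm of the knob is higher than the plate.
- lever_along (a joint): Lever angle along the long leg, rad; grows as the knob goes to gearbox +x. Disengaged end about -0.22; corner 0.185 to 0.22, where the short leg opens.
- lever_across (a joint): Lever angle along the short leg, rad; grows as the knob goes to gearbox +y. In the long leg 0 with a play of 0.02; at the locked end about 0.29.
- slot_corner (a point): Middle of the slot's corner, on top of the gate plate; axes as the gearbox's. With the rod here the knob centre stands at about (36, 0, 284) mm of the gearbox frame; at the disengaged end of the long leg at about (-39, 0, 283).
- slot_home (a point): Where the rod's centre stands in the slot when locked, on top of the gate plate; axes as the gearbox's. The knob centre is then at about (35, 54, 276) mm of the gearbox frame.
- wrench: Bystander: steel combination spanner, 180 mm long, lying; origin under its middle
- socket: Bystander: deep steel socket standing on end, 26 mm across, 63 mm high; origin under its centre
- oil_bottle: Bystander: grey oil bottle with black cap, 68 mm across, 165 mm high, standing; origin under its centre
- grease_tin: Bystander: grey grease tin, 80 mm across, 75 mm high, standing; origin under its centre
- hammer: Bystander: hammer with orange handle, 270 mm long, lying; origin under its middle
- spray_can: Bystander: white and blue spray can, 66 mm across, 160 mm high, standing; origin under its centre
- spare_gear: Bystander: loose steel gear, 93 mm across, 30 mm high, lying flat; origin under its centre

How it is judged:
By the outcome, as a careful person would: the job done as asked, in the order asked, and still so for the second after the job is handed in, with the robot touching nothing.
It also fails if it takes over 43 s, if anything falls off the work surface, if the arm or the gripper's body presses on something with over 40 N, if the wrist force passes 120 N, or if a joint passes its speed limit or range.

## Working session

There is one attempt and no reset: what is moved stays moved. The work goes in short steps, Python scripts to look and compute and a tool call to move; the robot and the scene stay as the last step left them, time stands still between calls to the robot, and variables do not carry over. Pictures are saved under pics/ and viewed, and the job is handed in when it is done.

Besides the shell and the picture viewer there is one more tool, called after "Emit:" as name(argument=value, ...) on one line, values as JSON. carry_out: Moves the arm, as the interface text tells. Its arguments: {"type":"object","properties":{"dp":{"type":"array"},"rot":{"type":"array"},"grip":{"type":"array"},"newtons":{"type":"number"}},"required":["dp","rot","grip"]}

```bash
mkdir -p pics; cat > h.py <<'E'
from workcell import *
import numpy as np, cv2
def ray(n,u,v):
    c=camera_info(n);f=210/np.tan(np.radians(c['fov_y'])/2);return c,f,np.array([(u-c['cx'])/f,(v-c['cy'])/f,1.])
def toworld(n,u,v,d):
    c,f,r=ray(n,u,v);E=np.array(c['extrinsics']);return E[:3,:3]@(r*d)+E[:3,3]
def plane(n,u,v,z):
    c,f,r=ray(n,u,v);E=np.array(c['extrinsics']);d=E[:3,:3]@r;return E[:3,3]+d*(z-E[2,3])/d[2]
def save(n,name):
    p,d=read_camera(n);cv2.imwrite(f'pics/{name}.png',p[:,:,::-1]);np.save(f'pics/{name}.npy',d);return p,d
E
python3 - <<'E'
from h import *
print(get_state())
for n in('scene','top'):
    print(camera_info(n)); save(n,n+'0')
E
```

```text
{'time_s': 0.0, 'joint_positions': array([-1.15893488e+00,  3.20279725e-01,  1.56561737e+00, -5.55985883e-06,
        1.25736789e+00, -2.00002143e-02]), 'qvel': array([ 0.00131832, -0.0005078 ,  0.00026759,  0.00015995,  0.00109957,
        0.00053532]), 'joint_efforts': array([ 5.13474024e-04, -4.12460554e+01, -2.31969631e+01,  7.26648071e-02,
        4.54825989e-02, -1.31159595e-04]), 'position': array([ 240.48434428, -521.77842941,  213.15119242]), 'tool_rot': array([ 8.42188470e-01, -5.39182605e-01, -6.96520422e-04, -4.62641708e-04]), 'contact_force': array([ 0.22640475, -0.08226063,  0.12437726]), 'ft_torque': array([-0.05518755, -0.00389806, -0.00216045]), 'width': 91.22600671555396}
{'fov_y': 42.21198295792611, 'cx': 279.65177962894813, 'cy': 198.60216473335794, 'extrinsics': array([[-8.50597655e-01,  3.28823832e-01, -4.10315144e-01,
         1.17442005e+03],
       [ 5.25815347e-01,  5.29907139e-01, -6.65369555e-01,
         9.41234588e+02],
       [-1.36044337e-03, -7.81711783e-01, -6.23638387e-01,
         1.07945427e+03],
       [ 0.00000000e+00,  0.00000000e+00,  0.00000000e+00,
         1.00000000e+00]])}
{'fov_y': 49.90628957117288, 'cx': 275.19040450377804, 'cy': 212.93099311013935, 'extrinsics': array([[-1.46637944e-03, -9.93950522e-01,  1.09818982e-01,
         4.43538887e+02],
       [-9.99852981e-01,  3.33346105e-03,  1.68197835e-02,
        -3.20234632e+01],
       [-1.70841099e-02, -1.09778172e-01, -9.93809281e-01,
         1.55315273e+03],
       [ 0.00000000e+00,  0.00000000e+00,  0.00000000e+00,
         1.00000000e+00]])}
```

View pics/scene0.png

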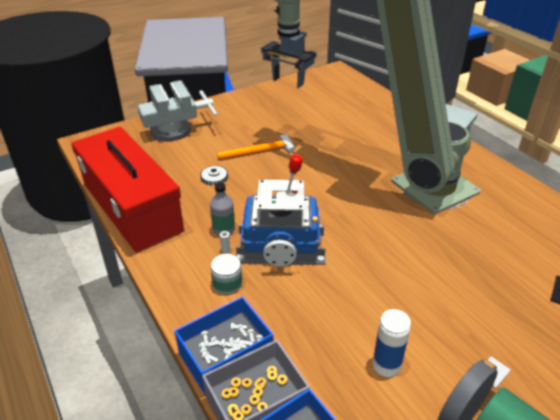

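View pics/top0.png

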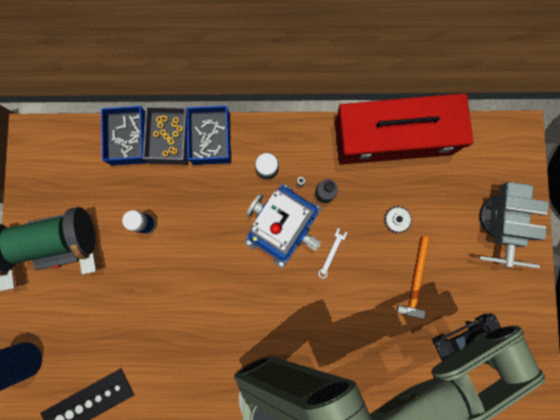

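The scene view shows the gearbox at about (283, 225) with the knob at (296, 162). The top view shows the gate plate near (283, 217) and the knob near (276, 228). Next I measure both.

```bash
python3 - <<'E'
from h import *
p=cv2.imread('pics/top0.png'); s=cv2.imread('pics/scene0.png')
a=cv2.resize(p[175:275,235:335],(600,600),interpolation=cv2.INTER_CUBIC)
cv2.imwrite('pics/topz.png',a)
cv2.imwrite('pics/scz.png',cv2.resize(s[140:270,225:345],(554,600),interpolation=cv2.INTER_CUBIC))
d=np.load('pics/top0.npy')
def mask(img,lo,hi):
    h=cv2.cvtColor(img,cv2.COLOR_BGR2HSV);return cv2.inRange(h,lo,hi)
for n,img,(y0,y1,x0,x1) in (('top',p,(175,275,235,335)),('scene',s,(140,270,225,345))):
    R=np.zeros(img.shape[:2],np.uint8);R[y0:y1,x0:x1]=255
    m={'red':(mask(img,(0,120,80),(8,255,255))|mask(img,(172,120,80),(180,255,255)))&R,'green':mask(img,(45,80,50),(85,255,255))&R,'white':mask(img,(0,0,165),(180,50,255))&R}
    dd=np.load(f'pics/{n}0.npy')
    for k,mm in m.items():
        nn,l,st,c=cv2.connectedComponentsWithStats(mm)
        for i in range(1,nn):
            if st[i,4]>3:
                ys,xs=np.where(l==i); dep=np.median(dd[ys,xs])
                print(n,k,st[i],c[i],toworld(n,*c[i],dep))
                if k=='white' and st[i,4]>500:
                    cn,_=cv2.findContours((l==i).astype(np.uint8),0,2)
                    P=np.array([plane(n,*q[0],193)[:2] for q in cn[0]],np.float32)
                    r=cv2.minAreaRect(P);print('rect',r,cv2.boxPoints(r))
E
```

```text
top red [271 223  10  11  89] [275.49438202 228.03370787] [539.43609022 -11.65822478 303.65398007]
top green [272 206   4   3   9] [273.66666667 207.11111111] [611.45805828  -4.43082978 194.45863176]
top white [298 177   5   6  10] [299.1 178.6] [723.0883318  -86.9290115   65.50141975]
top white [303 179   2   4   4] [303.75 180.5 ] [ 716.87806097 -102.47712709   63.86515133]
top white [ 248  191   61   59 1658] [278.30820265 218.48552473] [577.13518911 -18.3955891  190.46217474]
rect ((583.76025390625, -5.72723388671875), (158.94921875, 143.84320068359375), 57.17703628540039) [[ 480.24216   -33.52893 ]
 [ 601.1207   -111.49843 ]
 [ 687.2783     22.074463]
 [ 566.3998    100.04396 ]]
top white [304 236  15  14  94] [311.09574468 242.13829787] [ 509.93791251 -123.49398212   86.55347234]
top white [247 240   4   5  14] [248.35714286 242.21428571] [513.59302639  85.95905583  10.69903031]
top white [319 242  16  33 164] [327.93902439 260.5304878 ] [ 450.93207679 -185.06358724    6.66334185]
top white [279 262   5   4  14] [280.78571429 263.64285714] [440.65180473 -24.67619325  12.1751114
[... 544 characters left out ...]
1533] [280.65231572 197.89106327] [580.70205877 -16.49077149 182.89361318]
rect ((595.2532348632812, 5.941070556640625), (185.55044555664062, 145.4310302734375), 57.7513542175293) [[ 484.2504    -33.722088]
 [ 607.2474   -111.32329 ]
 [ 706.2561     45.60423 ]
 [ 583.2591    123.20543 ]]
scene white [225 231   5   7  23] [226.56521739 234.04347826] [713.14370633 -87.41924025  62.45427325]
scene white [266 240  28   8 101] [279.99009901 242.76237624] [633.64213736  65.59467816 112.23100855]
scene white [225 253  16  17 235] [231.93617021 261.73617021] [756.06482215  27.36704791  75.27081079]
scene white [318 256   7   5  27] [320.88888889 257.85185185] [514.2632965   87.33621908  13.41348392]
```

View pics/topz.png

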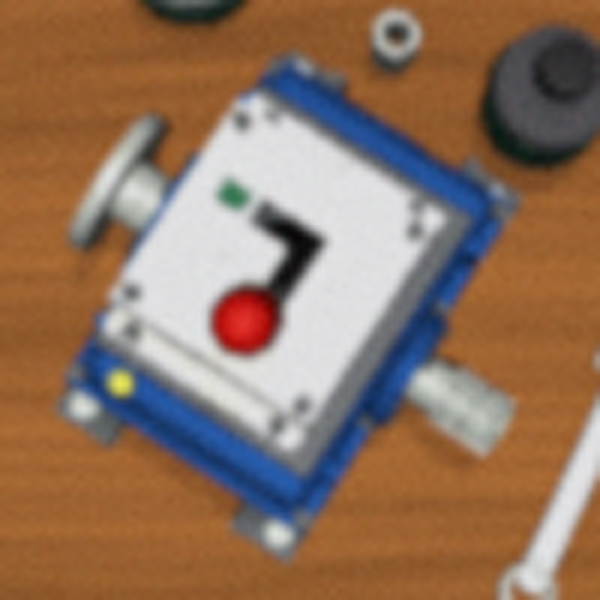

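View pics/scz.png

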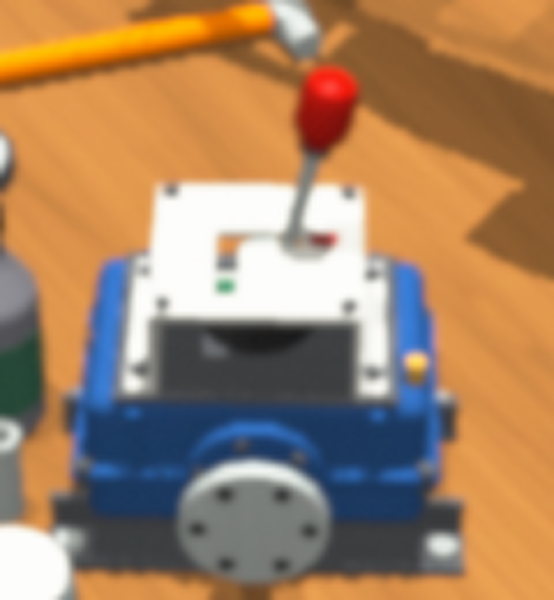

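```bash
python3 - <<'E'
from h import *
for n in('top','scene'):
    d=np.load(f'pics/{n}0.npy'); 
    vv,uu=np.mgrid[0:420,0:560]
    c,f,_=ray(n,0,0);E=np.array(c['extrinsics'])
    C=np.stack([(uu-c['cx'])/f*d,(vv-c['cy'])/f*d,d],-1);W=C@E[:3,:3].T+E[:3,3]
    reg=(abs(W[...,0]-580)<130)&(abs(W[...,1]+20)<130)&(d>0)
    z=W[...,2][reg];h,b=np.histogram(z,bins=np.arange(150,320,5));print([(int(x),int(y)) for x,y in zip(b,h) if y])
    m=(reg&(W[...,2]>188)&(W[...,2]<202)).astype(np.uint8)
    nn,l,st,cc=cv2.connectedComponentsWithStats(m);i=1+np.argmax(st[1:,4]);P=W[l==i]
    hh=P[:,2].mean();r=cv2.minAreaRect(P[:,:2].astype(np.float32));print(n,st[i],hh,r)
    k=reg&(W[...,2]>240);Q=W[k];print('knob',k.sum(),Q[:,:].mean(0),Q.min(0),Q.max(0))
    big=cv2.resize(m*255,None,fx=6,fy=6,interpolation=0)[st[i,1]*6-30:st[i,1]*6+st[i,3]*6+30,st[i,0]*6-30:st[i,0]*6+st[i,2]*6+30];cv2.imwrite(f'pics/m_{n}.png',big)
    ps=cv2.imread(f'pics/{n}0.png');hs=cv2.cvtColor(ps,cv2.COLOR_BGR2HSV)
    # dark slot pixels near plate
    for th in range(-34,-31,1):
        t=np.radians(th);R=np.array([[np.cos(t),np.sin(t)],[-np.sin(t),np.cos(t)]]);q=P[:,:2]@R.T
        e=lambda a:np.percentile(a,[.5,2,98,99.5])
        a=e(q[:,0]);bb=e(q[:,1]);print(th,a,bb,R.T@[(a[0]+a[3])/2,(bb[0]+bb[3])/2])
E
```

```text
[(150, 23), (155, 14), (160, 3), (165, 3), (170, 3), (175, 2), (180, 11), (185, 237), (190, 800), (195, 287), (200, 9), (275, 1), (280, 2), (285, 5), (290, 8), (295, 22), (300, 52), (305, 26), (310, 2)]
top [ 254  192   54   54 1269] 193.0332841360062 ((578.8963012695312, -24.330978393554688), (119.98246002197266, 120.52861022949219), 57.12740707397461)
knob 118 [540.9907505  -12.32533609 301.03494678] [525.86350987 -29.6839095  276.61435821] [558.08635639   3.79779056 314.6817769 ]
-34 [433.9071579  435.58962641 551.4425953  553.06600982] [244.30854713 245.99845756 361.51853382 362.94790007] [578.9056675 -24.2349902]
-33 [439.16098013 440.88929512 556.82652276 558.10646435] [235.50819243 237.05625634 352.75731777 354.28807603] [578.80246229 -24.25300358]
-32 [444.09946175 445.88166833 561.63729558 563.4688419 ] [226.54724165 228.36709118 343.9837228  345.56558905] [578.81999598 -24.37532863]
[(150, 7), (155, 4), (160, 5), (165, 5), (170, 5), (175, 4), (180, 7), (185, 105), (190, 954), (195, 178), (200, 8), (205, 7), (210, 5), (215, 5), (220, 11), (225, 4), (230, 5), (235, 5), (240, 7), (245, 6), (250, 5), (255, 8), (260, 5), (265, 10), (270, 11), (275, 19), (280, 23), (285, 29), (290, 23), (295, 27), (300, 41), (305, 15)]
scene [ 257  180   47   31 1216] 192.975124748651 ((578.74365234375, -21.900901794433594), (128.31336975097656, 120.11320495605469), 56.84983825683594)
knob 229 [547.42562877  -3.37523178 285.47052013] [526.0050813  -21.5321923  241.40347089] [560.74930747  10.77387326 308.9599673 ]
-34 [431.54883805 434.40220374 549.54422598 551.46453566] [244.81541558 246.45244722 365.97693445 367.94717022] [578.80375531 -20.84544795]
-33 [437.59582967 439.75971697 555.10987143 556.56207761] [235.87888658 238.01545691 357.27214418 359.37405131] [578.9844812  -21.11804189]
-32 [443.36588342 444.83428729 560.10339193 561.9746625 ] [227.1603964  229.40285608 348.38498417 350.70851682] [579.40050264 -21.34434536]
```

```bash
python3 - <<'E'
from h import *
p=cv2.imread('pics/top0.png')
t=np.radians(-33);R=np.array([[np.cos(t),np.sin(t)],[-np.sin(t),np.cos(t)]]);o=np.array([579,-24])
# rectified gearbox-frame view at z=195 : 5 px/mm, x up, y left
S=4
def rect(n,img,z):
    g=np.mgrid[0:560,0:560]; gx=(280-g[0])/S; gy=(280-g[1])/S
    w=np.stack([gx,gy],-1)@R+o
    W=np.concatenate([w,np.full(w.shape[:2]+(1,),z)],-1)
    c,f,_=ray(n,0,0);E=np.array(c['extrinsics']);C=(W-E[:3,3])@E[:3,:3]
    return cv2.remap(img,(C[...,0]/C[...,2]*f+c['cx']).astype(np.float32),(C[...,1]/C[...,2]*f+c['cy']).astype(np.float32),cv2.INTER_CUBIC)
a=rect('top',p,195)
for k in range(0,560,40): cv2.line(a,(k,0),(k,559),(255,180,0) if k!=280 else (0,0,255),1);cv2.line(a,(0,k),(559,k),(255,180,0) if k!=280 else (0,0,255),1)
cv2.imwrite('pics/rt.png',a)
E
```

```text
(no output)
```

View pics/rt.png

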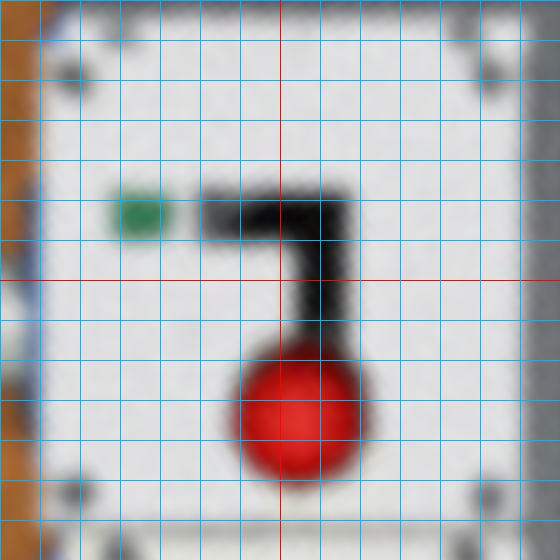

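Plate centre is (579, -24) at z 193, yaw -33°. The slot's long leg runs 10 mm to the -y side of the plate centre, so the gearbox origin is about (573, -32). That predicts the knob at (540, -11), which is what I measured. I'll go behind the knob with the fingers shut, above it first.

Emit:
carry_out(dp=[[20,45,40],[45,100,80],[70,155,117],[96,210,117],[122,265,117],[148,320,117],[174,375,117],[200,430,117],[226,486,117],[252,542,117]], rot=[[0,0,3],[0,0,6],[0,0,10],[0,0,13],[0,0,16],[0,0,19],[0,0,23],[0,0,26],[0,0,29],[0,0,32.3]], grip=[0,0,0,0,0,0,0,0,0,0])

```text
time_s: 1.35
position: [489.9, 15.9, 330.0]
tool_rot: [0.959, -0.283, -0.001, -0.0]
contact_force: [0.9, -0.7, 0.5]
width: 0.5
```

```bash
python3 - <<'E'
from h import *
for n in('scene','wrist'):save(n,n+'1')
s=get_state();print(s['time_s'],s['position'],s['tool_rot'],s['contact_force'],s['width'],s['joint_positions'])
E
```

```text
1.45 [491.01816204  18.98487121 329.14561498] [ 0.9600006  -0.27999079 -0.001544   -0.00127538] [ 0.74221039 -0.75687867 -0.87181581] 0.5440793534480561 [0.01295594 0.13360518 1.52584434 0.00335475 1.48435081 0.58023281]
```

Emit:
carry_out(dp=[[0,0,-20],[1,1,-40],[1,1,-57],[1,1,-57]], rot=[[0,0,0],[0,0,0],[0,0,0],[0,0,0]], grip=[0,0,0,0])

```text
time_s: 1.95
position: [490.8, 19.3, 270.8]
tool_rot: [0.96, -0.28, -0.003, -0.001]
contact_force: [0.6, -0.4, 0.4]
width: 0.3
```

```bash
cat > look.py <<'E'
from h import *
import sys
k=sys.argv[1]
s=get_state();print(s['time_s'],s['position'].round(1),s['contact_force'].round(1))
t=np.radians(-33);R=np.array([[np.cos(t),np.sin(t)],[-np.sin(t),np.cos(t)]])
print('tool in gearbox',(R@(s['position'][:2]-[572.7,-31.9])).round(1))
out=[]
p,d=save('scene','s'+k);out.append(cv2.resize(p[120:270,215:355,::-1],(560,600),interpolation=cv2.INTER_CUBIC))
h=cv2.cvtColor(p[:,:,::-1].copy(),cv2.COLOR_BGR2HSV);m=((h[...,0]<8)|(h[...,0]>172))&(h[...,1]>120)&(h[...,2]>80)&(d>0)
m[:, :260]=0;m[:130]=0;m[220:]=0;m[:,345:]=0
ys,xs=np.where(m);print('red',len(xs))
P=np.array([toworld('scene',x,y,d[y,x]) for x,y in zip(xs,ys)]);P=P[P[:,2]>230]
if len(P):
    c=np.median(P,0);c[:2]-=np.array([.52,.85])*12;g=R@(c[:2]-[572.7,-31.9]);print('knob ~world',c.round(1),'gear',g.round(1))
cv2.imwrite('pics/v%s.png'%k,out[0])
E
python3 look.py 2
```

```text
1.95 [490.8  19.3 270.8] [ 0.6 -0.4  0.4]
tool in gearbox [-96.6  -1.7]
red 168
knob ~world [542.2 -11.  292.2] gear [-37.    0.9]
```

View pics/v2.png

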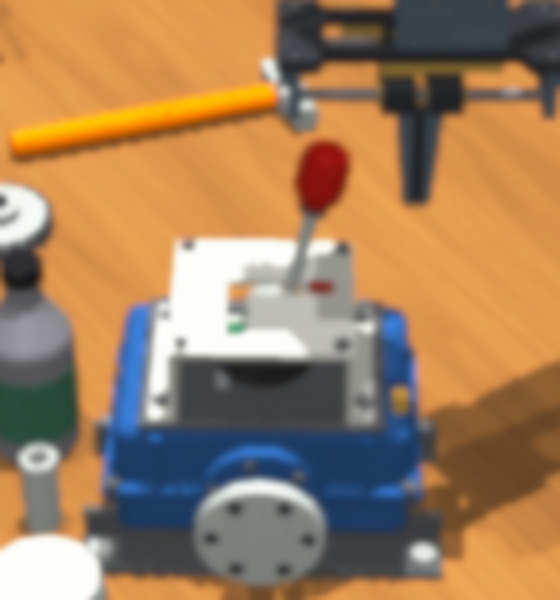

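Emit:
carry_out(dp=[[9,-3,0],[16,-8,0],[22,-12,0],[29,-16,0],[35,-20,0],[42,-25,0],[49,-29,0],[55,-34,0],[62,-38,0],[69,-42.5,0]], rot=[[0,0,0],[0,0,0],[0,0,0],[0,0,0],[0,0,0],[0,0,0],[0,0,0],[0,0,0],[0,0,0],[0,0,0]], grip=[0,0,0,0,0,0,0,0,0,0])

```text
time_s: 3.25
position: [561.1, -23.5, 271.8]
tool_rot: [0.96, -0.28, -0.002, -0.001]
contact_force: [-3.2, 1.4, 2.8]
width: 0.3
```

```bash
python3 look.py 3
```

```text
3.25 [561.1 -23.5 271.8] [-3.2  1.4  2.8]
tool in gearbox [-14.3   0.7]
red 176
knob ~world [580.7 -35.3 296.5] gear [8.6 1.5]
```

View pics/v3.png

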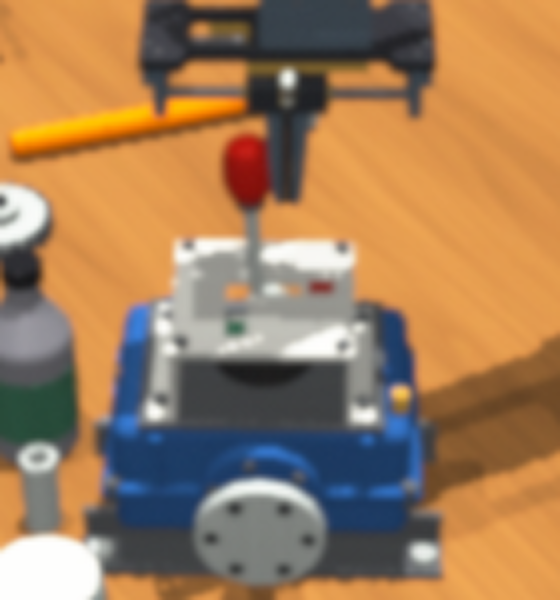

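The finger is behind the knob, which has reached about gx 9. It moves about 23 mm ahead of the tool. Continuing.

Emit:
carry_out(dp=[[4,-3,0],[8,-6,0],[12,-8,0],[16,-11,0],[19,-13,0],[19,-13,0]], rot=[[0,0,0],[0,0,0],[0,0,0],[0,0,0],[0,0,0],[0,0,0]], grip=[0,0,0,0,0,0])

```text
time_s: 4.05
position: [581.1, -37.2, 271.1]
tool_rot: [0.96, -0.281, -0.002, -0.001]
contact_force: [-1.2, 1.3, -1.6]
width: 0.5
```

```bash
python3 look.py 4
```

```text
4.05 [581.1 -37.2 271.1] [-1.2  1.3 -1.6]
tool in gearbox [9.9 0.1]
red 177
knob ~world [601.1 -49.6 292.7] gear [33.4  0.7]
```

View pics/v4.png

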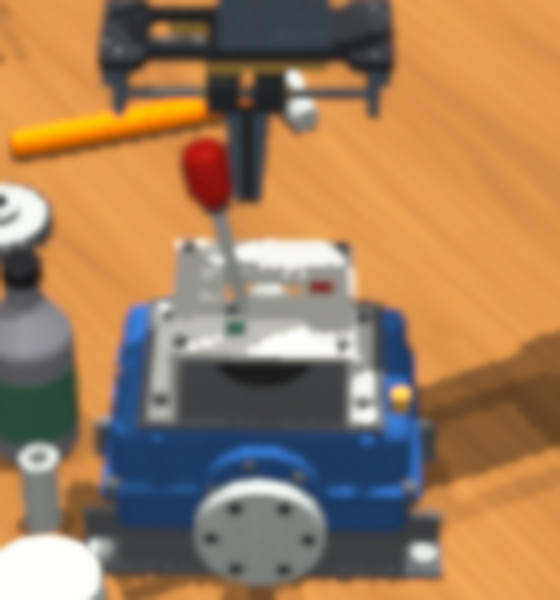

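Emit:
carry_out(dp=[[2,-1.4,0],[4,-2.7,0],[4,-2.7,0],[4,-2.7,0]], rot=[[0,0,0],[0,0,0],[0,0,0],[0,0,0]], grip=[0,0,0,0])

```text
time_s: 4.6
position: [584.7, -39.7, 271.1]
tool_rot: [0.96, -0.281, -0.002, -0.001]
contact_force: [-2.9, 3.1, -3.2]
width: 0.5
```

```bash
python3 look.py 5
```

```text
4.6 [584.7 -39.7 271.1] [-2.9  3.1 -3.2]
tool in gearbox [14.3 -0.1]
red 174
knob ~world [604.5 -51.2 292. ] gear [37.1  1.1]
```

Emit:
carry_out(dp=[[1,-0.7,0],[2.2,-1.4,0],[2.2,-1.4,0],[2.2,-1.4,0]], rot=[[0,0,0],[0,0,0],[0,0,0],[0,0,0]], grip=[0,0,0,0])

```text
time_s: 5.15
position: [585.4, -40.2, 270.9]
tool_rot: [0.96, -0.28, -0.004, -0.001]
contact_force: [-5.9, 4.7, -0.8]
width: 0.7
```

```bash
python3 look.py 6
```

```text
5.15 [585.4 -40.2 270.9] [-5.9  4.7 -0.8]
tool in gearbox [15.2 -0.1]
red 168
knob ~world [604.8 -51.7 292.2] gear [37.7  0.9]
```

View pics/v6.png

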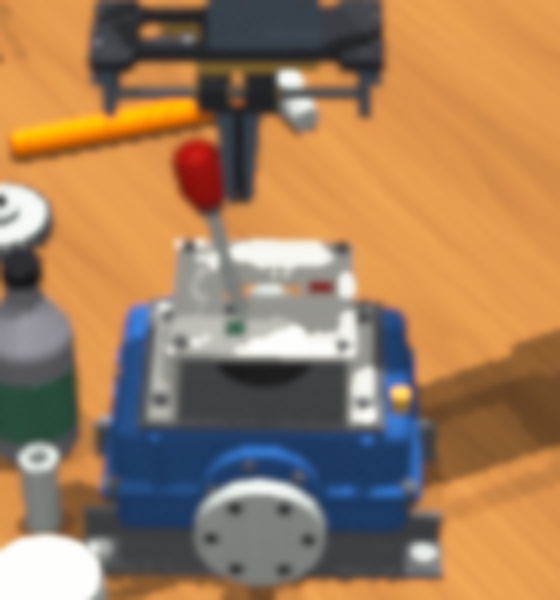

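At the stop with 7.5 N, the corner is reached. Now I back off and go round to the -y side.

Emit:
carry_out(dp=[[-12,8,0],[-23,15,0],[-34,-2,0],[-45,-20,0],[-56,-37,0],[-45,-45,-3],[-33,-52,-6],[-16,-63,-9],[-16,-63,-9]], rot=[[0,0,0],[0,0,0],[0,0,0],[0,0,0],[0,0,0],[0,0,0],[0,0,0],[0,0,0],[0,0,0]], grip=[0,0,0,0,0,0,0,0,0])

```text
time_s: 6.32
position: [570.7, -103.8, 260.6]
tool_rot: [0.96, -0.281, -0.005, -0.001]
contact_force: [-1.3, 0.8, 0.5]
width: 0.5
```

```bash
python3 look.py 7
```

```text
6.325 [ 570.7 -103.8  260.6] [-1.3  0.8  0.5]
tool in gearbox [ 37.5 -61.4]
red 173
knob ~world [604.6 -52.4 292. ] gear [37.9  0.2]
```

View pics/v7.png

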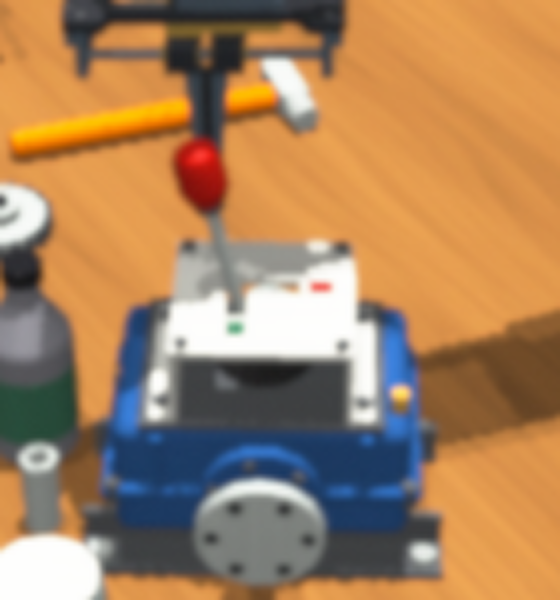

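Emit:
carry_out(dp=[[5,7,0],[9,14,0],[13,20,0],[17,27,0],[21,33,0],[25,39,0],[28,44,0],[32,50,0],[32,50,0]], rot=[[0,0,0],[0,0,0],[0,0,0],[0,0,0],[0,0,0],[0,0,0],[0,0,0],[0,0,0],[0,0,0]], grip=[0,0,0,0,0,0,0,0,0])

```text
time_s: 7.5
position: [602.2, -52.7, 260.6]
tool_rot: [0.96, -0.28, -0.005, -0.001]
contact_force: [-0.8, -2.4, 1.1]
width: 0.5
```

```bash
python3 look.py 8
```

```text
7.5 [602.2 -52.7 260.6] [-0.8 -2.4  1.1]
tool in gearbox [36.1 -1.4]
red 167
knob ~world [622.5 -23.3 291. ] gear [37.1 34.4]
```

View pics/v8.png

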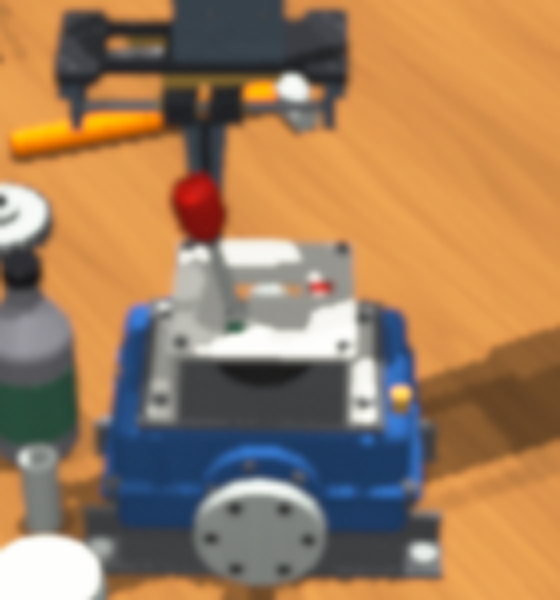

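Emit:
carry_out(dp=[[2,3,0],[4,6.5,0],[6,10,0],[8,13,0],[9,14.5,0],[9,14.5,0]], rot=[[0,0,0],[0,0,0],[0,0,0],[0,0,0],[0,0,0],[0,0,0]], grip=[0,0,0,0,0,0])

```text
time_s: 8.3
position: [611.1, -38.2, 260.6]
tool_rot: [0.96, -0.28, -0.005, -0.001]
contact_force: [-0.6, -2.2, -1.4]
width: 0.7
```

```bash
python3 look.py 9
```

```text
8.3 [611.1 -38.2 260.6] [-0.6 -2.2 -1.4]
tool in gearbox [35.6 15.7]
red 159
knob ~world [630.6  -8.4 287.3] gear [35.7 51.3]
```

Emit:
carry_out(dp=[[1,1.5,0],[2,3,0],[3,4.5,0],[3,4.5,0],[3,4.5,0]], rot=[[0,0,0],[0,0,0],[0,0,0],[0,0,0],[0,0,0]], grip=[0,0,0,0,0])

```text
time_s: 8.98
position: [612.6, -35.9, 260.3]
tool_rot: [0.96, -0.281, -0.007, 0.001]
contact_force: [-5.1, -8.7, -2.2]
width: 0.5
```

```bash
python3 look.py 10
```

```text
8.975 [612.6 -35.9 260.3] [-5.1 -8.7 -2.2]
tool in gearbox [35.6 18.4]
red 155
knob ~world [632.5  -6.3 286.9] gear [36.2 54. ]
```

The force has risen to 10 N. It could be the end stop or a detent, so I press a bit harder to find out.

Emit:
carry_out(dp=[[2,3,0],[4,6,0],[5,8,0],[5,8,0]], rot=[[0,0,0],[0,0,0],[0,0,0],[0,0,0]], grip=[0,0,0,0])

```text
time_s: 9.52
position: [613.4, -34.5, 260.2]
tool_rot: [0.959, -0.281, -0.009, 0.009]
contact_force: [-11.8, -17.8, 1.6]
width: 0.5
```

```bash
python3 look.py 11
```

```text
9.525 [613.4 -34.5 260.2] [-11.8 -17.8   1.6]
tool in gearbox [35.6 20. ]
red 160
knob ~world [632.9  -5.1 287.2] gear [35.9 55.2]
```

View pics/v11.png

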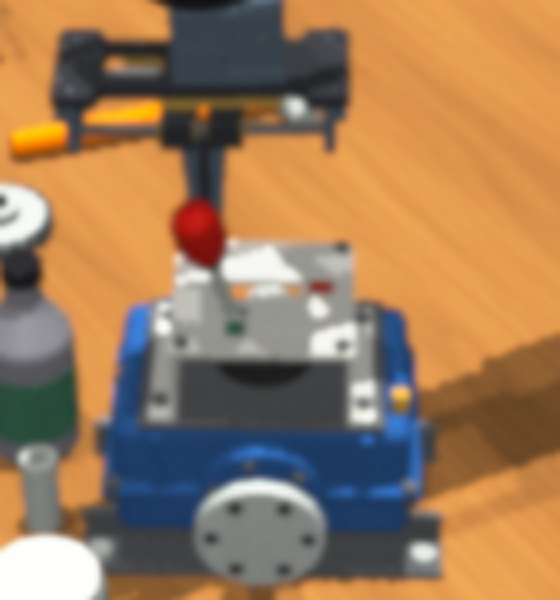

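It is on a hard stop at 21 N, with the knob at about (36, 55), where home should be. Backing straight off, then up.

Emit:
carry_out(dp=[[-4,-7,0],[-10,-16,0],[-18,-28,0],[-28,-44,0],[-38,-58,0],[-48,-74,15],[-58,-100,50],[-70,-140,70],[-80,-180,80],[-80,-180,80]], rot=[[0,0,0],[0,0,0],[0,0,0],[0,0,0],[0,0,0],[0,0,0],[0,0,0],[0,0,0],[0,0,0],[0,0,0]], grip=[0,0,0,0,0,0,0,0,0,0])

```text
time_s: 10.82
position: [532.8, -217.5, 342.4]
tool_rot: [0.959, -0.284, -0.008, 0.009]
contact_force: [0.8, 0.8, -0.4]
width: -0.0
```

```bash
python3 look.py 12; python3 - <<'E'
from h import *
p,d=save('top','top12')
a=cv2.resize(p[175:275,235:335,::-1],(400,400),interpolation=cv2.INTER_CUBIC);b=cv2.resize(cv2.imread('pics/v12.png'),(373,400))
cv2.imwrite('pics/f12.png',np.hstack([a,b]));
cv2.imwrite('pics/sc12.png',cv2.imread('pics/s12.png'))
E
```

```text
10.825 [ 532.8 -217.5  342.4] [ 0.8  0.8 -0.4]
tool in gearbox [  67.6 -177.4]
red 150
knob ~world [633.   -4.8 287.1] gear [35.8 55.6]
```

View pics/f12.png

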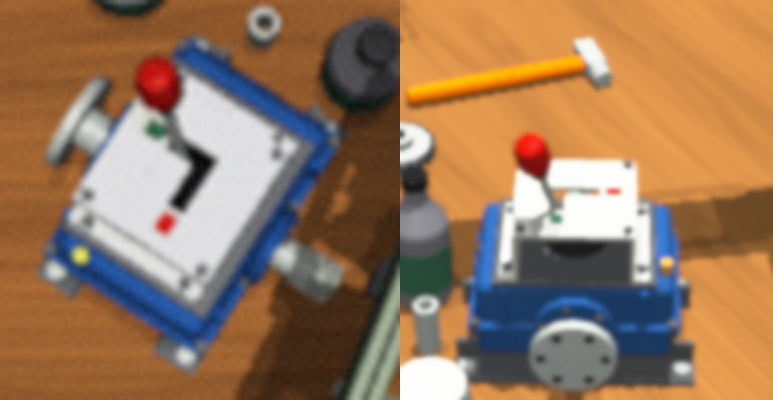

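View pics/top12.png

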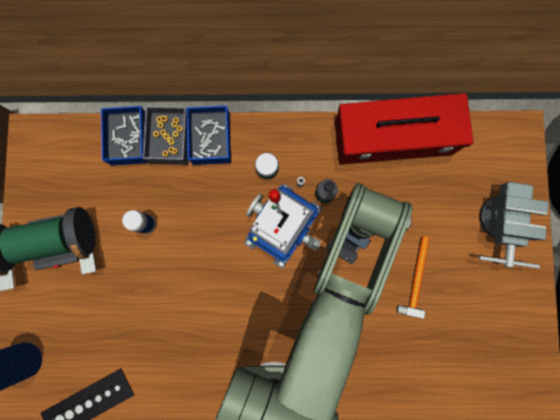

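The rod stands at the short leg's end beside the green mark, top view knob (274, 196), and it stayed there after release. The other items I can see are unmoved, and the arm is clear.

```bash
python3 -c "
from workcell import *
print(get_state()['time_s']);print(finish_job())"
```

```text
10.925
the job is handed in; nothing more can be done
None
```

The power take-off lever is engaged. With the fingers shut, I pushed it along the long leg to the corner stop (about 7.5 N). I then went round to its other side and pushed it across the short leg to the hard stop at the green mark (about 21 N). I backed off and handed the job in at 10.9 s.

**Lever position:** after release the knob measured about (36, 56) mm in the gearbox frame, against the expected (35, 54). It had not moved back from where I left it. In both camera views the rod stands at the end of the short leg.

**Clearance:** the tool was clear of everything, with contact force near zero.

**Other items:** the hammer, bottle, tin, socket and spray can look unmoved. The arm hid the wrench and the spare gear in the last top picture, so I couldn't check those by eye. The fingertips stayed at 260 mm or higher whenever they were near the gearbox and the items round it, well above both.

**Frame check:** the gate plate turned out not to be centred on the gearbox origin, by about 10 mm. I placed the frame from the slot instead, and the knob's start position agreed with it to within 2 to 3 mm.

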